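# Take a contact reading on the reference block

### The arm

A 6-joint arm with a two-finger parallel gripper is mounted at the origin on a cart in front of the work surface, level with it; the furniture and walls round the work are solid. World frame = base frame: x ahead of the robot, y to its left, z up, the work surface at z = 0. Lengths are in mm, angles in degrees, forces in N, time in s.
With the tool pointing down it reaches from about 300 to 850 mm from the base axis. Payload 4.2 kg.
Tool frame: the origin (TCP) lies at the very end of the fingers, on their centre line; the grasp point (between the pads) lies 19 mm behind it (env.grip_depth is the distance from the TCP to the grasp point, in mm); z points along the fingers, y is the line along which they close (so a half turn about z gives the same grasp; the last joint's range is limited). The gripper opens to 91 mm and grips with 3 to 60 N. Pads are 32 mm wide; open, the fingers measure 118 mm over their backs; the gripper's body (76 mm by 178 mm) begins 60 mm behind the grasp point.
Start: joints at [67.208, 18.312, 89.639, -0, 72.044, -1.146], TCP at [212.107, 534.466, 213.976] pointing down, gripper open.
Joint ranges: [-177.97, 177.97], [-48.28, 115.42], [12.27, 149.76], [-77.06, 257.06], [2.81, 150.46], [-146.56, 146.56]. Speed limits (degrees/s): [147.25, 147.25, 180, 180, 180, 180].

### API

Orientations are given as [roll, pitch, yaw] about the fixed x, y, z axes, in that order (R = Rz(yaw) Ry(pitch) Rx(roll)).
In Python, from workcell import env, cams gives the robot as it stands.
- The arm moves only by the tool apply_moves, never from a script. Its argument "deltas" is a list of rows, each a list of 5 numbers: the shift along the tool's x, y, z in m, then the turn about the tool's z in rad, then the opening, from -1 (shut) to 1 (fully open), so that 0 is half open. In form: [[tx, ty, tz, roll, gripper], ...]. A call has 1 to 5 rows; each row is the pose to reach, as a shift and turn from the pose commanded when the call began, along the tool's axes at that moment; what a row does not reach only later rows make up. A row lasts 1/10 s, in which the tool goes at most 50 mm and 8.59 degrees, less where a joint would pass 70% of its speed; a pose out of reach is approached as far as the arm can. A call with a gripper value outside its range is refused whole. The fingers move at their own pace and stop on an object; "grip_force" is the grip in N (left out, the last holds). Time passes only in rows, so rows that repeat a pose let the fingers close. It gives the time, the measured TCP pose, the force, the opening and the grip force at its end, in the units of the state.
- env.state(): the state, without advancing time (a new reading comes with each control period).
- cams.grab_frame(name): name is "scene" or "top"; returns the picture (480x640x3 uint8, blue, green, red); there is no depth.
- cams.get_calibration(name): a dict with "mtx" (3x3 intrinsics, pixels), "k1" (the pictures are not rectified: a ray, as slopes to the right and down, at radius r is drawn at 1 + k1 r^2 times it, then the intrinsics apply), "eye" and "attitude" of the camera in the world. Camera axes: x right, y down, z forward; pixel columns grow to the right and rows downward; lengths in mm; the calibration is good to about 2 mm. A picture is of the moment at which its call begins. get_calibration takes no time and is no camera call.
- env.job_done(): hands the job in; it is judged then, once.
The state is a dict: "time_s": time; "qpos": joint angles; "qvel": joint speeds; "effort": joint torques, N m; "ee_pos": TCP position; "ee_rot": TCP orientation; "force": force on the tool from outside, world axes, zero at the start; "torque": the same for the moment, N m; "gripper_width": finger opening in mm; "gripper_force": force on a finger pad.
Only numpy, scipy, OpenCV 4.12 (cv2) and the standard library are available. Lean on these libraries where they do the work, as an engineer would, in place of code of your own. Each camera call takes 0.05 s, during which the arm holds its last target. There are 200 camera calls.

### The job

Lay the loose steel reference block, marked side up, fully home in the recess of the aluminium holder so that its top is flush, and let go of it. Then take the probe out of its stand by its grip and hold it upright with its sprung tip on the block inside the engraved ring (not at the cross), pressing gently so that the tip is pushed in about half way; at no time press the probe hard. Finish while still holding the probe there, and leave the other things on the bench where they are.

Things in the scene. Friction and masses are not known exactly. Their poses are not given: they have to be found in the camera images.
- block: loose plain steel block, 60 x 36 x 26 mm (x, y, z), about 0.3 kg, lying flat with its marked side up. Origin at the centre of its underside, x along its length, z up. Engraved on top: a ring of 12 mm diameter, centred 16 mm from the middle towards +x, and a cross with 12 mm arms 16 mm from the middle towards -x
- ring_mark (a point): centre of the engraved ring on the top of the block, 26 mm above its underside, axes as the block's
- holder: aluminium plate fixed to the bench, 104 x 84 x 36 mm (x, y, z), origin at the centre of its underside, x along its length. In the middle of its top is a rectangular recess, 63 mm (x) by 39 mm (y), 26 mm deep, with a chamfered mouth; the block goes in with its long side along the holder's x, either way round, and is then flush with the top
- recess (a point): centre of the recess's mouth in the plane of the holder's top face (36 mm above the bench), axes as the holder's
- stand: probe stand fixed to the bench: grey base 80 x 80 x 8 mm, two posts, and a top plate 40 x 72 x 12 mm with its upper face 90 mm above the bench, with a vertical through hole of 18 mm in its middle. Origin at the centre of its underside, z up
- probe: hand probe, 0.13 kg, hanging upright in the stand's hole, its collar on the top plate; lift 64 mm to free it. Origin on its axis at the collar's underside, z up to the grip. Collar 34 mm diameter, z 0 to 5 mm; round grey grip 24 mm diameter, z 5 to 57 mm, 18 mm cap to 61 mm; steel barrel 16 mm diameter down to z = -50 mm; sprung tip 6 mm diameter down to z = -64 mm
- tip_point (a point): centre of the end face of the probe's sprung tip, moves with the tip
- probe_tip (a joint): how far the sprung tip is pushed into the barrel, m: 0 free, 0.010 fully in; the spring takes 1 N to start and 0.5 N more for each mm (3.5 N half way, 6 N fully in), beyond which the probe is rigid
- crucible: bystander: loose lidded porcelain crucible, 44 mm diameter, 48 mm tall, origin at its underside
- stopper: bystander: loose rubber stopper, 38 mm diameter, 36 mm tall, origin at its underside
- timer: bystander: loose bench timer, 57 x 64 x 56 mm, origin at its underside
- petri: bystander: loose petri dish, 62 mm diameter, 16 mm tall, origin at its underside
Things that resemble listed ones, but are neither listed nor needed, are in the scene too. What is shaped like the probe but orange, pink or purple is not meant.

How it is judged (in metres and radians):
On the way, in this order (a step that is already met when the one before it is completed fails the run):
1. the block lies fully home in the recess, let go, with the probe still in its stand (z of block in the frame of recess below -0.0235 m and horizontal distance between block and recess below 0.004 m and angle between the z axis of block and the z axis of recess, either way round below 0.05 rad and angle between block's own z axis and vertical below 0.1 rad and contact force between the fingers and block below 0.1 N and distance between probe and stand below 0.1 m), for 0.2 s.
2. the probe is lifted clear of its stand in the fingers (z of tip_point in the frame of stand above 0.09 m and contact force between the fingers and probe above 1 N and contact force between probe and stand below 0.1 N), for 0.1 s.
At the end, for the whole second after the job is handed in: Holding at the end: block marked side up in the recess, within 2.5 mm of flush, 4 mm of centre, 3 degrees of level; the still probe, carried by the fingers alone, within 7 degrees of upright, its tip on the block within 5 mm of the ring's centre, pushed in 2 to 8.5 mm with 1 to 8 N (z of block in the frame of recess below -0.0235 m and horizontal distance between block and recess below 0.004 m and angle between the z axis of block and the z axis of recess, either way round below 0.05 rad and angle between block's own z axis and vertical below 0.1 rad and angle between probe's own z axis and vertical below 0.12 rad and height (world z) of probe above 0.08 m and horizontal distance between tip_point and ring_mark below 0.005 m and contact force between probe and block between 1 and 8 N and value of joint probe_tip between 0.002 and 0.0085 m and contact force between the fingers and probe above 1 N and contact force between the fingers and block below 0.1 N and contact force between probe and holder below 0.1 N and contact force between probe and stand below 0.1 N and linear speed of probe below 0.02 m/s); the arm keeps its last pose, push and grip.
It fails at once if the probe is pressed hard (over 15 N) on the block or the holder (contact force between probe and block above 15 N or contact force between probe and holder above 15 N).
It fails at once if a bystander is moved by more than 25 mm (distance of any of crucible, stopper, timer, petri from where it was at the start of the episode above 0.025 m).
It also fails if it takes over 70 s, if anything falls off the work surface, if the arm or the gripper's body presses on something with over 40 N, if the wrist force passes 120 N, or if a joint passes its speed limit or range.

## Working session

There is one attempt and no reset: what is moved stays moved. The work goes in short steps, Python scripts to look and compute and a tool call to move; the robot and the scene stay as the last step left them, time stands still between calls to the robot, and variables do not carry over. Pictures are saved under pics/ and viewed, at most 10 in all, crops included, and the job is handed in when it is done.

Besides the shell and the picture viewer there is one more tool, called after ">>>" as a command line: name --pt "numbers of a row" for each row, then --argument value for the rest. apply_moves: Moves the arm, as the interface text tells. Its arguments: {"type":"object","properties":{"deltas":{"type":"array"},"grip_force":{"type":"number"}},"required":["deltas"]}

```bash
mkdir -p pics; ls; python3 - <<'E'
from workcell import env,cams
import cv2
for n in("scene","top"):
    cv2.imwrite(f"pics/{n}0.png",cams.grab_frame(n)); print(n,cams.get_calibration(n))
print(env.state())
E
```

```text
pics
scene {'mtx': array([[561.86177074,   0.        , 316.9739908 ],
       [  0.        , 561.86177074, 249.78841832],
       [  0.        ,   0.        ,   1.        ]]), 'k1': 0.05491431683330394, 'eye': array([ 104.70084996, -689.05968574,  801.16095095]), 'attitude': array([-131.1539551 ,    0.70189202,  -30.77448571])}
top {'mtx': array([[550.40009983,   0.        , 314.53059914],
       [  0.        , 550.40009983, 247.92185528],
       [  0.        ,   0.        ,   1.        ]]), 'k1': 0.05752978006023074, 'eye': array([ 339.23885173,   32.42173951, 1366.37992776]), 'attitude': array([-1.72385420e+02,  5.75731144e-02, -8.99865776e+01])}
{'time_s': 0.1, 'qpos': array([ 6.72075992e+01,  1.83481172e+01,  8.96982456e+01,  5.75272250e-04,
        7.20439170e+01, -1.14488017e+00]), 'qvel': array([-0.03461322, -0.14932113, -0.16221377, -0.08329649, -0.1447356 ,
       -0.06843299]), 'effort': array([-6.93048823e-04, -4.13336742e+01, -2.32510346e+01,  7.27772014e-02,
        4.21850430e-02, -6.27203940e-05]), 'ee_pos': array([211.93047611, 534.04378694, 213.21088901]), 'ee_rot': array([-1.79909749e+02, -2.35070678e-03,  1.58352300e+02]), 'force': array([ 0.25778786, -0.05656945,  0.36600905]), 'torque': array([-0.02815544,  0.03515993,  0.01674955]), 'gripper_force': 0.0, 'gripper_width': 90.96344284218969}
```

View pics/scene0.png

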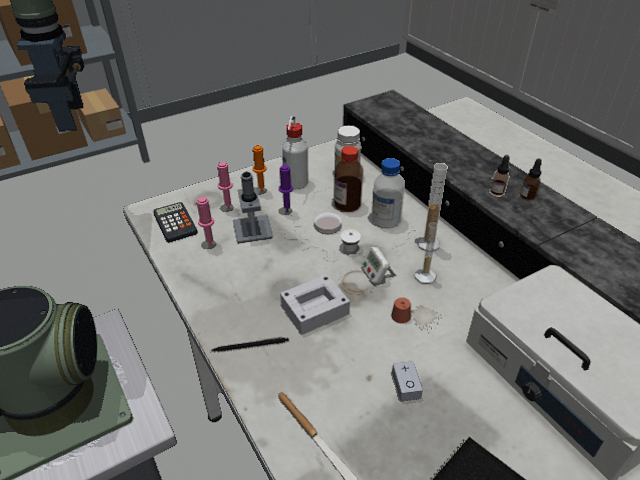

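View pics/top0.png

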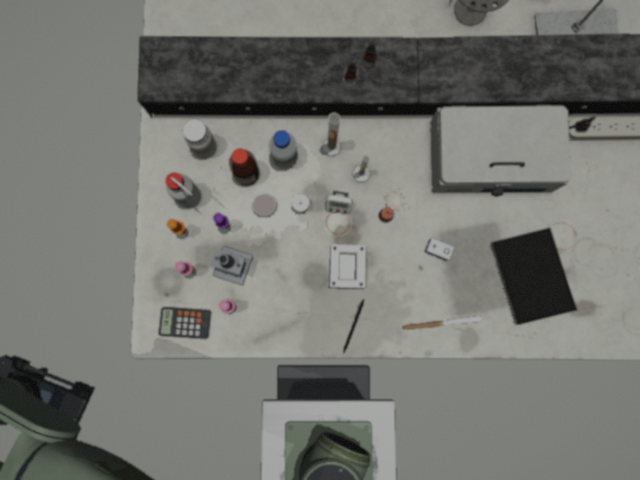

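The scene view shows the block at about (406,380), holder (315,303), and stand with probe (251,210). The top view shows them at (439,249), (347,267) and (232,263).

```bash
cat > h.py <<'E'
import numpy as np, cv2
from scipy.spatial.transform import Rotation as Ro
from workcell import env,cams
def ray(n,px):
    c=cams.get_calibration(n);K=c["mtx"]
    d=np.array([c["k1"],0,0,0.])
    u=cv2.undistortPoints(np.array(px,float).reshape(-1,1,2),K,d).reshape(-1,2)
    R=Ro.from_euler("xyz",c["attitude"],degrees=True).as_matrix()
    return c["eye"],(R@np.c_[u,np.ones(len(u))].T).T
def plane(n,px,z):
    e,d=ray(n,px); return e+d*((z-e[2])/d[:,2])[:,None]
def proj(n,p):
    c=cams.get_calibration(n)
    R=Ro.from_euler("xyz",c["attitude"],degrees=True).as_matrix()
    q=(np.atleast_2d(p)-c["eye"])@R; s=q[:,:2]/q[:,2:]
    s=s*(1+c["k1"]*(s**2).sum(1))[:,None]
    return s@np.diag(np.diag(c["mtx"])[:2])+c["mtx"][:2,2]
def crop(img,x,y,w,h,s): return cv2.resize(img[y:y+h,x:x+w],None,fx=s,fy=s,interpolation=cv2.INTER_CUBIC)
E
python3 - <<'E'
from h import *
s=cv2.imread("pics/scene0.png");t=cv2.imread("pics/top0.png")
a=np.hstack([crop(s,375,345,66,50,6),crop(t,406,224,66,50,6)])
b=np.hstack([crop(s,273,270,88,66,4.5),crop(t,303,235,88,66,4.5)])
c=np.zeros((597,792,3),np.uint8);c[:300,:]=a;c[300:597]=b
cv2.imwrite("pics/c1.png",c)
a=np.hstack([crop(s,217,160,80,100,5),crop(t,192,223,80,100,5)])
cv2.imwrite("pics/c2.png",a)
E
```

```text
(no output)
```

View pics/c1.png

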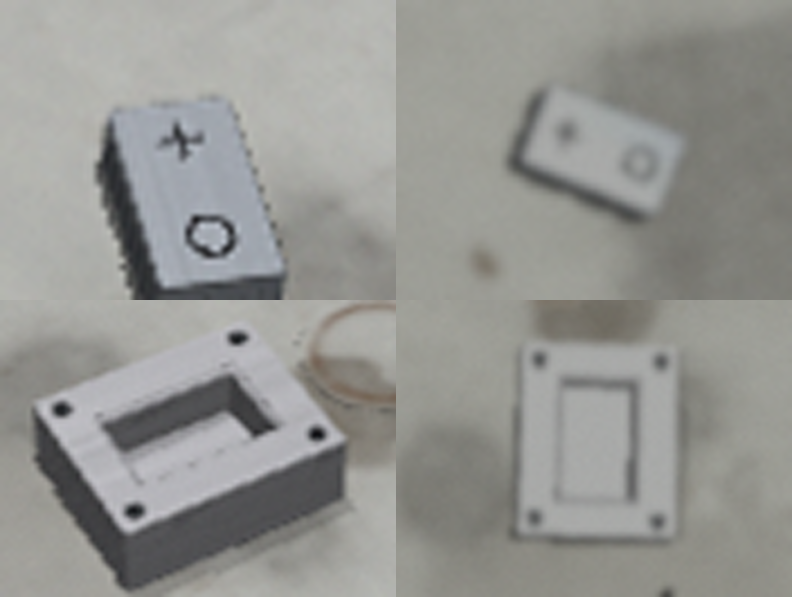

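View pics/c2.png

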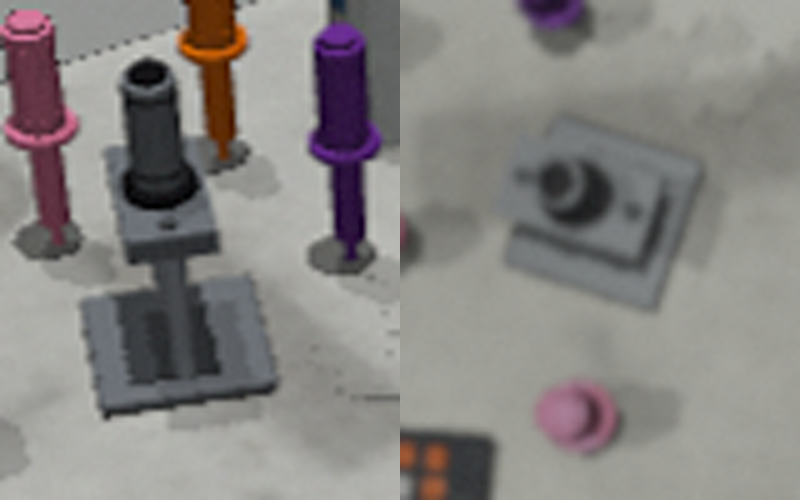

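The crops show the block with its ring and cross, the holder with four corner holes, and the grey probe: cap at about (148,70) in the left crop and (562,181) in the right. I'll cast these points.

```bash
python3 - <<'E'
from h import *
np.set_printoptions(precision=1,suppress=True)
f=lambda p,x,y,s:(np.array(p)+.5)/s-.5+[x,y]
bs=f([(110,107),(240,97),(285,270),(157,290),(211,236),(181,140)],375,345,6)
bt=f([(152,87),(289,140),(253,215),(117,160),(243,164),(172,132)],406,224,6)
hs=f([(62,110),(237,38),(317,133),(135,211)],273,270,4.5)
ht=f([(143,60),(265,62),(261,222),(138,218)],303,235,4.5)
for n,b,h in(("scene",bs,hs),("top",bt,ht)):
    B=plane(n,b,26)[:,:2];H=plane(n,h,36)[:,:2]
    print(n,"block",B.tolist(),"\n c",B[:4].mean(0),B[4:].mean(0),"d ring-cross",np.linalg.norm(B[4]-B[5]),"yaw",np.degrees(np.arctan2(*(B[4]-B[5])[::-1])))
    print("sides",np.linalg.norm(B[:4]-np.roll(B[:4],-1,0),axis=1))
    print(" holder",H.mean(0),np.linalg.norm(H-np.roll(H,-1,0),axis=1),[np.degrees(np.arctan2(*(H[(i+1)%4]-H[i])[::-1])) for i in range(4)])
print("cap",plane("scene",f([(148,72)],217,160,5),151),plane("top",f([(161,182)],192,223,5),151))
print("collar",plane("scene",f([(160,186)],217,160,5),95),plane("top",f([(179,194)],192,223,5),95))
print("plate corners",plane("scene",f([(122,238),(217,232),(215,245),(127,262)],217,160,5),90))
print("bases",plane("scene",f([(47,243),(343,257),(228,153)],217,160,5),0))
E
```

```text
scene block [[511.56045088424764, -239.27325352048427], [545.0912986691924, -255.40821081296468], [519.3581152695058, -307.21765003751904], [485.9682021121844, -294.56130501578843], [509.0618031726677, -288.3301596307547], [521.6995381377911, -258.67526855285894]] 
 c [ 515.5 -274.1] [ 515.4 -273.5] d ring-cross 32.23546044173349 yaw -113.08177410495784
sides [37.2 57.8 35.7 60.9]
 holder [471.8 -45. ] [85.7 66.  86.4 65.6] [np.float64(-0.9041795013435295), np.float64(-91.05335194421421), np.float64(178.8181085336849), np.float64(88.33904970996079)]
top block [[542.837225406036, -252.02362627484726], [520.9472799849252, -306.99454118572504], [490.1512016833797, -291.424883857392], [512.7044138657436, -236.97927264375286], [511.07057310152175, -288.04622010309413], [524.2430755967383, -259.6400161040718]] 
 c [ 516.7 -271.9] [ 517.7 -273.8] d ring-cross 31.311774903709313 yaw -114.87806074049368
sides [59.2 34.5 58.9 33.7]
 holder [473.4 -46.1] [66.1 86.7 66.  85.7] [np.float64(-90.94214086680299), np.float64(177.92969653942717), np.float64(88.17096927702329), np.float64(-2.0639462311154086)]
cap [[475.6 237.2 151. ]] [[476.9 235.  151. ]]
collar [[474.1 234.6  95. ]] [[477.6 235.9  95. ]]
plate corners [[446.9 215.7  90. ]
 [482.9 198.5  90. ]
 [478.1 190.7  90. ]
 [441.6 199.4  90. ]]
bases [[458.2 345.3   0. ]
 [572.6 262.    0. ]
 [564.5 366.4  -0. ]]
```

```bash
cat >> h.py <<'E'
def plan(p,yaw,g=1,step=46,turn=8,cmd=None):
    """print calls from current (or given) pose to p,yaw"""
    if cmd is None:
        s=env.state(); c=np.array(s["ee_pos"]); cy=s["ee_rot"][2]
    else: c=np.array(cmd[0],float); cy=cmd[1]
    p=np.array(p,float); dy=(yaw-cy+180)%360-180
    n=int(np.ceil(max(np.linalg.norm(p-c)/step,abs(dy)/turn,1)))
    P=[(c+(p-c)*i/n,cy+dy*i/n) for i in range(1,n+1)]
    for k in range(0,n,5):
        rows=[]
        a=np.radians(cy)
        for q,y in P[k:k+5]:
            d=q-c
            rows.append([round((np.cos(a)*d[0]+np.sin(a)*d[1])/1e3,4),round((np.sin(a)*d[0]-np.cos(a)*d[1])/1e3,4),round(-d[2]/1e3,4),round(-np.radians(y-cy),4),g])
        print(rows); c,cy=P[k:k+5][-1]
    return c,cy
E
python3 - <<'E'
from h import *
r=plan((516.5,-273.5,130),66)
E
```

```text
[[np.float64(-0.0306), np.float64(-0.0336), np.float64(0.0044), np.float64(0.0848), 1], [np.float64(-0.0612), np.float64(-0.0672), np.float64(0.0088), np.float64(0.1697), 1], [np.float64(-0.0917), np.float64(-0.1008), np.float64(0.0131), np.float64(0.2545), 1], [np.float64(-0.1223), np.float64(-0.1344), np.float64(0.0175), np.float64(0.3393), 1], [np.float64(-0.1529), np.float64(-0.168), np.float64(0.0219), np.float64(0.4242), 1]]
[[np.float64(-0.0417), np.float64(-0.018), np.float64(0.0044), np.float64(0.0848), 1], [np.float64(-0.0834), np.float64(-0.0361), np.float64(0.0088), np.float64(0.1697), 1], [np.float64(-0.1251), np.float64(-0.0541), np.float64(0.0131), np.float64(0.2545), 1], [np.float64(-0.1668), np.float64(-0.0721), np.float64(0.0175), np.float64(0.3393), 1], [np.float64(-0.2085), np.float64(-0.0901), np.float64(0.0219), np.float64(0.4242), 1]]
[[np.float64(-0.0454), np.float64(0.0007), np.float64(0.0044), np.float64(0.0848), 1], [np.float64(-0.0908), np.float64(0.0015), np.float64(0.0088), np.float64(0.1697), 1], [np.float64(-0.1363), np.float64(0.0022), np.float64(0.0131), np.float64(0.2545), 1], [np.float64(-0.1817), np.float64(0.0029), np.float64(0.0175), np.float64(0.3393), 1], [np.float64(-0.2271), np.float64(0.0036), np.float64(0.0219), np.float64(0.4242), 1]]
[[np.float64(-0.0411), np.float64(0.0194), np.float64(0.0044), np.float64(0.0848), 1], [np.float64(-0.0822), np.float64(0.0387), np.float64(0.0088), np.float64(0.1697), 1], [np.float64(-0.1233), np.float64(0.0581), np.float64(0.0131), np.float64(0.2545), 1], [np.float64(-0.1644), np.float64(0.0774), np.float64(0.0175), np.float64(0.3393), 1]]
```

>>> apply_moves --pt "-0.031 -0.034 0 0.085 1" --pt "-0.061 -0.067 0 0.17 1" --pt "-0.092 -0.101 0 0.255 1" --pt "-0.122 -0.134 0 0.34 1" --pt "-0.153 -0.168 0 0.424 1" --grip_force 30

```text
time_s: 0.6
ee_pos: [292.4, 320.1, 213.7]
ee_rot: [-180.0, 0.0, 133.9]
force: [0.5, 0.1, 0.6]
gripper_width: 91.3
gripper_force: 0.0
```

>>> apply_moves --pt "-0.042 -0.018 0 0.085 1" --pt "-0.083 -0.036 0 0.17 1" --pt "-0.125 -0.054 0 0.255 1" --pt "-0.167 -0.072 0 0.34 1" --pt "-0.209 -0.09 0 0.424 1"

```text
time_s: 1.1
ee_pos: [373.1, 107.3, 213.9]
ee_rot: [180.0, -0.0, 109.6]
force: [0.4, 0.5, 0.0]
gripper_width: 90.9
gripper_force: 0.0
```

>>> apply_moves --pt "-0.045 0.001 0.005 0.085 1" --pt "-0.091 0.002 0.01 0.17 1" --pt "-0.136 0.002 0.015 0.255 1" --pt "-0.182 0.003 0.02 0.34 1" --pt "-0.227 0.004 0.025 0.424 1"

```text
time_s: 1.6
ee_pos: [453.6, -105.1, 188.6]
ee_rot: [-180.0, -0.0, 85.2]
force: [0.7, 0.3, -0.1]
gripper_width: 91.0
gripper_force: 0.0
```

>>> apply_moves --pt "-0.041 0.019 0.015 0.085 1" --pt "-0.082 0.039 0.03 0.17 1" --pt "-0.123 0.058 0.045 0.255 1" --pt "-0.164 0.077 0.055 0.34 1" --pt "-0.164 0.077 0.055 0.34 1"

```text
time_s: 2.1
ee_pos: [518.1, -277.1, 131.3]
ee_rot: [-179.9, 0.1, 65.7]
force: [-0.6, 0.3, -0.3]
gripper_width: 90.9
gripper_force: 0.0
```

```bash
python3 - <<'E'
from h import *
print(env.state()["ee_pos"],env.state()["ee_rot"])
plan((516.5,-273.5,13),66)
E
```

```text
[ 518.0905057  -277.14752326  131.34493148] [-1.79937594e+02  6.39211919e-02  6.57094866e+01]
[[np.float64(0.0009), np.float64(-0.001), np.float64(0.0394), np.float64(-0.0017), 1], [np.float64(0.0018), np.float64(-0.002), np.float64(0.0789), np.float64(-0.0034), 1], [np.float64(0.0027), np.float64(-0.003), np.float64(0.1183), np.float64(-0.0051), 1]]
```

>>> apply_moves --pt "0.003 -0.003 0.04 -0.005 1" --pt "0.003 -0.003 0.08 -0.005 1" --pt "0.003 -0.003 0.113 -0.005 1" --pt "0.003 -0.003 0.116 -0.005 1" --pt "0.003 -0.003 0.118 -0.005 1"

```text
time_s: 2.6
ee_pos: [515.8, -268.3, 16.0]
ee_rot: [-179.9, -0.0, 66.3]
force: [0.4, -0.6, 1.0]
gripper_width: 91.0
gripper_force: 0.0
```

>>> apply_moves --pt "0 0 0 0 0.5" --pt "0 0 0 0 0" --pt "0 0 0 0 -0.5" --pt "0 0 0 0 -0.5" --pt "0 0 0 0 -0.5" --grip_force 30

```text
time_s: 3.1
ee_pos: [516.1, -268.9, 16.5]
ee_rot: [179.9, -0.0, 66.3]
force: [0.6, -0.2, 0.3]
gripper_width: 54.5
gripper_force: 0.0
```

>>> apply_moves --pt "0 0 0 0 -0.5" --pt "0 0 0 0 -0.5" --pt "0 0 0 0 -0.5" --pt "0 0 0 0 -0.5" --pt "0 0 0 0 -0.5"

```text
time_s: 3.6
ee_pos: [516.3, -269.1, 16.0]
ee_rot: [179.9, 0.0, 66.3]
force: [1.5, -0.5, -0.6]
gripper_width: 35.7
gripper_force: 30.0
```

>>> apply_moves --pt "0 0 -0.01 0 -0.5" --pt "0 0 -0.03 0 -0.5" --pt "0 0 -0.06 0 -0.5" --pt "0 0 -0.085 0 -0.5" --pt "0 0 -0.085 0 -0.5"

```text
time_s: 4.1
ee_pos: [517.5, -269.6, 104.3]
ee_rot: [179.6, 0.0, 66.3]
force: [0.6, -0.3, -3.7]
gripper_width: 36.0
gripper_force: 30.0
```

```bash
python3 - <<'E'
from h import *
print(env.state()["ee_pos"],env.state()["ee_rot"],env.state()["force"])
plan((472.6,-45.5,100),-1.4,-.5)
E
```

```text
[ 517.46668753 -269.56549402  104.28557661] [1.79642653e+02 1.87785179e-02 6.62794141e+01] [ 0.64760076 -0.25831821 -3.66618169]
[[np.float64(0.0208), np.float64(-0.0146), np.float64(0.0005), np.float64(0.1312), -0.5], [np.float64(0.0416), np.float64(-0.0292), np.float64(0.001), np.float64(0.2625), -0.5], [np.float64(0.0624), np.float64(-0.0437), np.float64(0.0014), np.float64(0.3937), -0.5], [np.float64(0.0831), np.float64(-0.0583), np.float64(0.0019), np.float64(0.525), -0.5], [np.float64(0.1039), np.float64(-0.0729), np.float64(0.0024), np.float64(0.6562), -0.5]]
[[np.float64(0.0076), np.float64(-0.0242), np.float64(0.0005), np.float64(0.1312), -0.5], [np.float64(0.0151), np.float64(-0.0485), np.float64(0.001), np.float64(0.2625), -0.5], [np.float64(0.0227), np.float64(-0.0727), np.float64(0.0014), np.float64(0.3937), -0.5], [np.float64(0.0303), np.float64(-0.0969), np.float64(0.0019), np.float64(0.525), -0.5]]
```

>>> apply_moves --pt "0.021 -0.015 0 0.131 -0.5" --pt "0.042 -0.029 0 0.262 -0.5" --pt "0.062 -0.044 0 0.394 -0.5" --pt "0.083 -0.058 0 0.525 -0.5" --pt "0.104 -0.073 0 0.656 -0.5"

```text
time_s: 4.6
ee_pos: [489.1, -142.8, 99.2]
ee_rot: [-179.8, 0.1, 28.4]
force: [0.9, -0.1, -4.0]
gripper_width: 35.6
gripper_force: 30.0
```

>>> apply_moves --pt "0.008 -0.024 0 0.131 -0.5" --pt "0.015 -0.048 0 0.262 -0.5" --pt "0.023 -0.073 0 0.394 -0.5" --pt "0.03 -0.097 0 0.525 -0.5" --pt "0.03 -0.097 0 0.525 -0.5"

```text
time_s: 5.1
ee_pos: [467.8, -42.2, 99.4]
ee_rot: [-179.9, 0.3, -1.3]
force: [0.0, 0.1, -4.3]
gripper_width: 35.8
gripper_force: 30.0
```

>>> apply_moves --pt "0 0 0.01 0 -0.5" --pt "0 0 0.02 0 -0.5" --pt "0 0 0.025 0 -0.5" --pt "0 0 0.025 0 -0.5" --pt "0 0 0.025 0 -0.5"

```text
time_s: 5.6
ee_pos: [470.6, -45.2, 75.6]
ee_rot: [-180.0, 0.0, -1.4]
force: [-0.5, 0.4, -3.7]
gripper_width: 35.4
gripper_force: 30.0
```

```bash
python3 - <<'E'
from h import *
s=cams.grab_frame("scene");t=cams.grab_frame("top")
cv2.imwrite("pics/s1.png",s);cv2.imwrite("pics/t1.png",t)
print(env.state()["ee_pos"],env.state()["ee_rot"])
a=np.hstack([crop(s,258,235,100,100,4),crop(t,298,215,100,100,4)])
cv2.imwrite("pics/c3.png",a)
E
```

```text
[470.95818891 -45.01911121  76.09725091] [-1.79998803e+02 -3.57117463e-02 -1.41160341e+00]
```

View pics/c3.png

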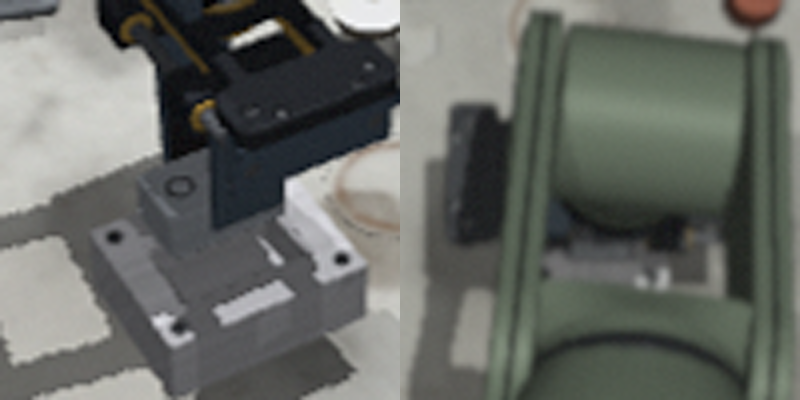

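The scene crop shows the block held level just above the holder. Its ring is at crop (180,186), its near top corner at about (176,215), its far corner at about (138,183), and the holder holes are still visible. The arm hides the top view.

```bash
python3 - <<'E'
from h import *
np.set_printoptions(precision=1,suppress=True)
f=lambda p:(np.array(p)+.5)/4-.5+[258,235]
R=plane("scene",f([(180,186),(138,183),(176,215)]),86)
print(R, "holes",plane("scene",f([(115,237),(342,259),(179,327)]),36))
B=plane("scene",f([(177,255)]),60);print(B)
E
```

```text
[[449.3 -42.2  86. ]
 [434.  -30.5  86. ]
 [438.6 -57.4  86. ]] holes [[430.  -10.9  36. ]
 [514.1 -79.3  36. ]
 [427.6 -76.5  36. ]]
[[438.4 -57.1  60. ]]
```

```bash
python3 - <<'E'
from h import *
s=cv2.imread("pics/s1.png")
c=crop(s,285,268,40,34,16); c=cv2.convertScaleAbs(c,alpha=1.5)
cv2.imwrite("pics/c4.png",c)
E
```

```text
(no output)
```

View pics/c4.png

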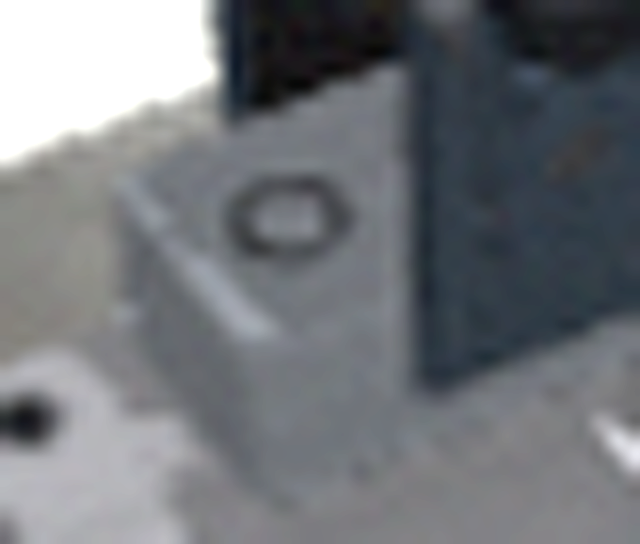

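The zoom shows the ring at (288,215), top-left corners at (125,180) and (263,335), and the bottom corner at about (285,500).

```bash
python3 - <<'E'
from h import *
np.set_printoptions(precision=1,suppress=True)
f=lambda p:(np.array(p)+.5)/16-.5+[285,268]
for z in(86,88,90): print(z,plane("scene",f([(288,215),(125,180),(263,335)]),z)[:,:2].tolist(), plane("scene",f([(285,500)]),z-26)[:,:2])
E
```

```text
86 [[449.3761091280273, -41.794951561559515], [436.32279209354533, -27.095608553676698], [437.47483242753117, -57.03205177768666]] [[438.7 -58.4]]
88 [[448.4121995109988, -43.6050748165444], [435.39538703403554, -28.946839598421207], [436.5442056028161, -58.799563365476956]] [[437.8 -60.1]]
90 [[447.44828989397024, -45.4151980715294], [434.46798197452574, -30.79807064316583], [435.61357877810093, -60.56707495326748]] [[436.9 -61.8]]
```

>>> apply_moves --pt "0.003 0.001 0.01 0 -0.5" --pt "0.0065 0.001 0.018 0 -0.5" --pt "0.0065 0.001 0.021 0 -0.5" --pt "0.0065 0.001 0.021 0 -0.5" --pt "0.0065 0.001 0.021 0 -0.5"

```text
time_s: 6.2
ee_pos: [477.0, -45.8, 54.8]
ee_rot: [-180.0, 0.0, -1.4]
force: [-0.6, 0.5, -4.2]
gripper_width: 35.7
gripper_force: 30.0
```

>>> apply_moves --pt "0 0 0.001 0 -0.5" --pt "0 0 0.002 0 -0.5" --pt "0 0 0.003 0 -0.5" --pt "0 0 0.004 0 -0.5" --pt "0 0 0.005 0 -0.5"

```text
time_s: 6.7
ee_pos: [477.3, -46.1, 50.1]
ee_rot: [180.0, -0.0, -1.4]
force: [-0.3, -1.2, -3.5]
gripper_width: 36.0
gripper_force: 30.0
```

>>> apply_moves --pt "0 0 0.001 0 -0.5" --pt "0 0 0.002 0 -0.5" --pt "0 0 0.003 0 -0.5" --pt "0 0 0.004 0 -0.5" --pt "0 0 0.005 0 -0.5"

```text
time_s: 7.2
ee_pos: [477.2, -46.2, 45.0]
ee_rot: [180.0, -0.0, -1.4]
force: [0.9, -3.4, -1.8]
gripper_width: 35.7
gripper_force: 30.0
```

>>> apply_moves --pt "0 0.0005 0.001 0 -0.5" --pt "0 0.001 0.0025 0 -0.5" --pt "0 0.001 0.004 0 -0.5" --pt "0 0.001 0.005 0 -0.5" --pt "0 0.001 0.006 0 -0.5"

```text
time_s: 7.7
ee_pos: [476.9, -46.6, 38.7]
ee_rot: [-180.0, 0.0, -1.4]
force: [0.2, -0.1, -4.4]
gripper_width: 35.9
gripper_force: 30.0
```

Sliding in freely. Release it.

>>> apply_moves --pt "0 0 0 0 -0.1" --pt "0 0 0 0 0" --pt "0 0 0 0 0" --pt "0 0 0 0 0" --pt "0 0 0 0 0"

```text
time_s: 8.2
ee_pos: [477.2, -46.9, 39.1]
ee_rot: [-180.0, -0.0, -1.4]
force: [-0.6, -1.1, -0.1]
gripper_width: 45.7
gripper_force: 0.0
```

>>> apply_moves --pt "0 0 -0.02 0 0.1" --pt "0 0 -0.06 0 0.3" --pt "0 0 -0.11 0 0.5" --pt "0 0 -0.15 0 0.5" --pt "0 0 -0.15 0 0.5"

```text
time_s: 8.7
ee_pos: [480.8, -47.3, 194.8]
ee_rot: [179.9, -0.7, -1.4]
force: [1.3, -0.4, -0.4]
gripper_width: 68.2
gripper_force: 0.0
```

```bash
python3 - <<'E'
from h import *
print(env.state()["ee_pos"],env.state()["ee_rot"])
plan((478,237,190),-1.4,.3)
E
```

```text
[480.76556677 -47.30808322 194.76879726] [179.93483682  -0.73967943  -1.38866213]
[[np.float64(-0.0014), np.float64(-0.0406), np.float64(0.0007), np.float64(0.0), 0.3], [np.float64(-0.0028), np.float64(-0.0812), np.float64(0.0014), np.float64(0.0001), 0.3], [np.float64(-0.0041), np.float64(-0.1218), np.float64(0.002), np.float64(0.0001), 0.3], [np.float64(-0.0055), np.float64(-0.1624), np.float64(0.0027), np.float64(0.0001), 0.3], [np.float64(-0.0069), np.float64(-0.203), np.float64(0.0034), np.float64(0.0001), 0.3]]
[[np.float64(-0.0014), np.float64(-0.0406), np.float64(0.0007), np.float64(0.0), 0.3], [np.float64(-0.0028), np.float64(-0.0812), np.float64(0.0014), np.float64(0.0001), 0.3]]
```

>>> apply_moves --pt "-0.0015 -0.041 0 0 0.5" --pt "-0.003 -0.081 0 0 0.5" --pt "-0.0045 -0.122 0 0 0.5" --pt "-0.006 -0.162 0 0 0.5" --pt "-0.006 -0.162 0 0 0.5"

```text
time_s: 9.2
ee_pos: [474.3, 118.9, 188.1]
ee_rot: [-179.9, 0.1, -1.1]
force: [0.2, -0.9, -0.6]
gripper_width: 68.3
gripper_force: 0.0
```

```bash
python3 - <<'E'
from h import *
print(env.state()["ee_pos"],env.state()["ee_rot"])
s=cams.grab_frame("scene");t=cams.grab_frame("top")
cv2.imwrite("pics/s2.png",s);cv2.imwrite("pics/t2.png",t)
a=np.hstack([crop(s,276,270,80,66,5),crop(t,308,235,80,66,5)])
cv2.imwrite("pics/c5.png",a)
E
```

```text
[474.34505588 118.91820207 188.0537568 ] [-1.79917235e+02  6.86237511e-02 -1.10416164e+00]
```

View pics/c5.png

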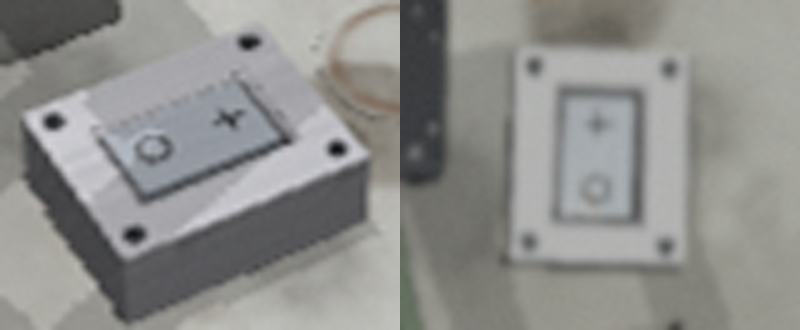

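The block sits in the recess with the ring at scene crop (154,149) and top crop (595,188), apparently flush. I'll check the heights by triangulating.

```bash
python3 - <<'E'
from h import *
np.set_printoptions(precision=1,suppress=True)
def tri(a,b):
    e1,d1=ray("scene",[a]);e2,d2=ray("top",[b]);d1=d1[0];d2=d2[0]
    s=np.linalg.lstsq(np.c_[d1,-d2],e2-e1,rcond=None)[0]
    return (e1+s[0]*d1+e2+s[1]*d2)/2
fs=lambda p:(np.array(p)+.5)/5-.5+[276,270]
ft=lambda p:(np.array(p)+.5)/5-.5+[308,235]
for n,a,b in(("ring",(154,149),(195,188)),("cross",(229,119),(199,124)),("h1",(53,121),(129,242)),("h2",(248,41),(135,66)),("h3",(337,148),(270,68)),("h4",(135,234),(265,246))):
    print(n,tri(fs(a),ft(b)),plane("scene",[fs(a)],36)[0],plane("top",[ft(b)],36)[0])
print(env.state()["ee_pos"])
plan((476.3,235.8,185),-1.4,.3)
E
```

```text
ring [456.6 -43.5  35.7] [455.2 -43.4  36. ] [457.7 -43.9  36. ]
cross [487.9 -45.7  36.9] [487.4 -44.6  36. ] [488.9 -46.1  36. ]
h1 [430.5 -11.4  36.6] [429.8 -10.6  36. ] [431.6 -11.8  36. ]
h2 [515.8 -14.5  38.4] [515.7 -12.   36. ] [517.4 -15.1  36. ]
h3 [514.9 -80.2  37.2] [514.1 -78.8  36. ] [516.4 -80.9  36. ]
h4 [428.8 -77.1  36.2] [427.9 -76.8  36. ] [429.7 -77.5  36. ]
[474.4 115.6 188.1]
[[np.float64(-0.0002), np.float64(-0.0401), np.float64(0.001), np.float64(0.0008), 0.3], [np.float64(-0.0005), np.float64(-0.0801), np.float64(0.0021), np.float64(0.0016), 0.3], [np.float64(-0.0007), np.float64(-0.1202), np.float64(0.0031), np.float64(0.0024), 0.3]]
```

>>> apply_moves --pt "0 -0.04 0 0 0.5" --pt "0 -0.08 0 0 0.5" --pt "-0.001 -0.12 0 0 0.5" --pt "-0.001 -0.12 0 0 0.5" --pt "-0.001 -0.12 0 0 0.5"

```text
time_s: 9.8
ee_pos: [476.8, 234.2, 188.3]
ee_rot: [179.9, 0.1, -1.4]
force: [-0.8, 0.7, 0.2]
gripper_width: 68.0
gripper_force: 0.0
```

```bash
python3 - <<'E'
from h import *
print(env.state()["ee_pos"],env.state()["ee_rot"])
plan((476.3,235.8,103),-1.4,.5)
E
```

```text
[476.79680453 234.17448145 188.32523445] [ 1.79918140e+02  6.02679502e-02 -1.38198642e+00]
[[np.float64(-0.0003), np.float64(-0.0008), np.float64(0.0427), np.float64(0.0002), 0.5], [np.float64(-0.0005), np.float64(-0.0016), np.float64(0.0853), np.float64(0.0003), 0.5]]
```

>>> apply_moves --pt "0 -0.001 0.02 0 0.5" --pt "0 -0.001 0.045 0 0.5" --pt "0 -0.001 0.07 0 0.5" --pt "0 -0.001 0.085 0 0.5" --pt "0 -0.001 0.085 0 0.5"

```text
time_s: 10.3
ee_pos: [475.4, 233.3, 101.8]
ee_rot: [179.8, 0.3, -1.5]
force: [-0.7, 0.6, -0.2]
gripper_width: 68.4
gripper_force: 0.0
```

>>> apply_moves --pt "0 0 0 0 0" --pt "0 0 0 0 -0.3" --pt "0 0 0 0 -0.6" --pt "0 0 0 0 -0.9" --pt "0 0 0 0 -0.9" --grip_force 25

```text
time_s: 10.8
ee_pos: [477.1, 236.4, 104.4]
ee_rot: [-180.0, -0.0, -1.4]
force: [-1.1, -0.3, -0.2]
gripper_width: 31.3
gripper_force: 0.0
```

>>> apply_moves --pt "0 0 0 0 -0.9" --pt "0 0 0 0 -0.9" --pt "0 0 0 0 -0.9" --pt "0 0 0 0 -0.9"

```text
time_s: 11.2
ee_pos: [477.0, 236.4, 104.2]
ee_rot: [-180.0, -0.0, -1.4]
force: [-1.0, -0.6, 1.9]
gripper_width: 23.4
gripper_force: 25.0
```

>>> apply_moves --pt "0 0 -0.005 0 -0.9" --pt "0 0 -0.02 0 -0.9" --pt "0 0 -0.04 0 -0.9" --pt "0 0 -0.06 0 -0.9" --pt "0 0 -0.08 0 -0.9" --grip_force 35

```text
time_s: 11.7
ee_pos: [476.6, 236.0, 184.5]
ee_rot: [180.0, 0.0, -1.4]
force: [0.1, -0.1, -2.1]
gripper_width: 23.5
gripper_force: 35.0
```

>>> apply_moves --pt "0 0 -0.01 0 -0.9" --pt "0 0 -0.02 0 -0.9" --pt "0 0 -0.02 0 -0.9" --pt "0 0 -0.02 0 -0.9"

```text
time_s: 12.1
ee_pos: [476.5, 236.0, 203.3]
ee_rot: [180.0, 0.1, -1.4]
force: [0.5, 0.3, -0.5]
gripper_width: 23.5
gripper_force: 35.0
```

```bash
python3 - <<'E'
from h import *
print(env.state()["ee_pos"],env.state()["ee_rot"])
plan((456.8,-45.3,160),-1.4,-.9,step=40)
E
```

```text
[476.51399013 236.01460937 203.28460649] [ 1.79970209e+02  6.54976497e-02 -1.38803103e+00]
[[np.float64(-0.0016), np.float64(0.0352), np.float64(0.0054), np.float64(0.0), -0.9], [np.float64(-0.0032), np.float64(0.0704), np.float64(0.0108), np.float64(0.0001), -0.9], [np.float64(-0.0048), np.float64(0.1056), np.float64(0.0162), np.float64(0.0001), -0.9], [np.float64(-0.0064), np.float64(0.1409), np.float64(0.0216), np.float64(0.0001), -0.9], [np.float64(-0.0081), np.float64(0.1761), np.float64(0.0271), np.float64(0.0001), -0.9]]
[[np.float64(-0.0016), np.float64(0.0352), np.float64(0.0054), np.float64(0.0), -0.9], [np.float64(-0.0032), np.float64(0.0704), np.float64(0.0108), np.float64(0.0001), -0.9], [np.float64(-0.0048), np.float64(0.1056), np.float64(0.0162), np.float64(0.0001), -0.9]]
```

>>> apply_moves --pt "-0.002 0.035 0 0 -0.9" --pt "-0.003 0.07 0 0 -0.9" --pt "-0.005 0.106 0 0 -0.9" --pt "-0.006 0.141 0 0 -0.9" --pt "-0.008 0.176 0 0 -0.9"

```text
time_s: 12.6
ee_pos: [463.8, 59.1, 202.9]
ee_rot: [180.0, 0.1, -1.4]
force: [-0.3, 0.2, -1.4]
gripper_width: 23.3
gripper_force: 35.0
```

>>> apply_moves --pt "-0.002 0.035 0.01 0 -0.9" --pt "-0.003 0.07 0.03 0 -0.9" --pt "-0.005 0.106 0.05 0 -0.9" --pt "-0.005 0.106 0.07 0 -0.9" --pt "-0.005 0.106 0.075 0 -0.9"

```text
time_s: 13.1
ee_pos: [454.7, -46.0, 126.2]
ee_rot: [-180.0, 0.4, -1.5]
force: [-1.3, 0.2, -0.8]
gripper_width: 23.7
gripper_force: 35.0
```

>>> apply_moves --pt "0 0 0 0 -0.9" --pt "0 0 0 0 -0.9" --pt "0 0 0 0 -0.9" --pt "0 0 0 0 -0.9"

```text
time_s: 13.5
ee_pos: [457.7, -44.9, 129.7]
ee_rot: [180.0, -0.1, -1.3]
force: [0.4, 0.6, -2.2]
gripper_width: 23.2
gripper_force: 35.0
```

```bash
python3 - <<'E'
from h import *
st=env.state();print(st["ee_pos"],st["ee_rot"],st["force"])
s=cams.grab_frame("scene");t=cams.grab_frame("top")
cv2.imwrite("pics/s3.png",s);cv2.imwrite("pics/t3.png",t)
cv2.imwrite("pics/c6.png",np.hstack([crop(s,278,255,50,62,8),crop(t,323,245,50,62,8)]))
p=st["ee_pos"]
print("expected tip px",proj("scene",p-[0,0,78.2]),proj("scene",p-[0,0,64]))
E
```

```text
[457.66623159 -44.9357767  129.68280592] [ 1.79993811e+02 -9.69142594e-02 -1.32242362e+00] [ 0.38276915  0.61452867 -2.20486386]
expected tip px [[307.7746226  293.63625469]] [[307.59814293 288.23311515]]
```

View pics/c6.png

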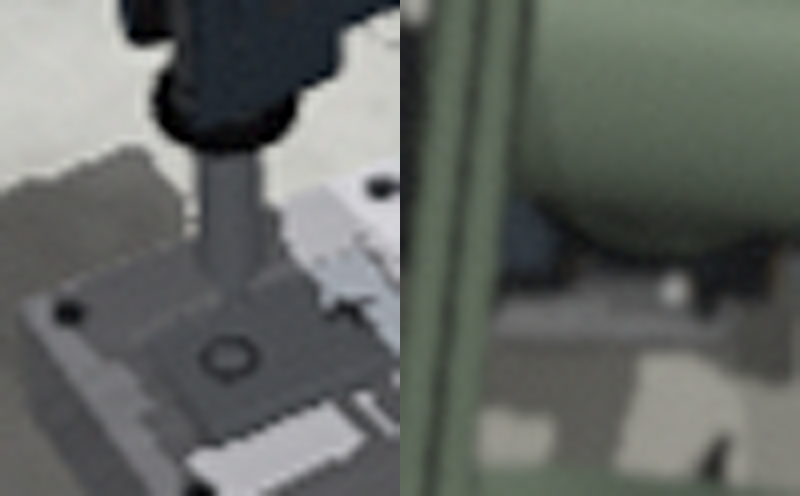

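The tool view shows the barrel axis at crop x≈231 and the ring at (229,357). Next I compare these with the tool prediction.

```bash
python3 - <<'E'
from h import *
s=cv2.imread("pics/s3.png")
r=np.array([(229.5)/8-.5+278,(357.5)/8-.5+255])
print("ring px",r,plane("scene",[r],36),"tool down px",proj("scene",(457.7,-44.9,36)),proj("scene",(457.7,-44.9,75)))
g=cv2.cvtColor(s,6)
print(g[270:300:1,300:316])
E
```

```text
ring px [306.1875 299.1875] [[455.11908525 -42.67044915  36.        ]] tool down px [[307.96942395 299.40147577]] [[307.48674275 284.61681511]]
[[ 10  16  33  36  32  24  22  23  24  16  15   6  12   0 100 178]
 [  4  13  19  18  18  15  12  14  12  11   9   5   5  59 154 200]
 [ 23   0   8  10   5  11  12  14   7  15   5   0  59 149 198 202]
 [159  97  28   7   9   4  10   4  10   8  65 149 185 194 200 198]
 [200 160  90  53  43  36  48  54  60  61 124 188 206 200 198 197]
 [199 181 119  67  71  76  79  79  75  71 114 180 201 197 196 198]
 [200 182 125  68  78  83  83  79  78  69 101 173 203 200 199 198]
 [199 181 122  65  75  80  80  81  77  68 101 176 204 201 200 200]
 [173 181 119  66  76  79  81  81  76  69 103 175 205 202 201 196]
 [122 149 122  66  76  80  82  77  76  71 103 176 207 199 188 184]
 [101 157 142  64  76  80  81  81  75  70  92 130 173 188 179 177]
 [ 98 163 150  66  77  80  81  80  76  71  74  85 107 154 176 177]
 [ 95 120 105  67  78  80  83  81  79  73  69  76  77 142 180 177]
 [ 93 146 131  67  76  81  83  78  76  74  70  80  80 146 181 177]
 [ 99 121 103  68 
[... 354 characters left out ...]
  75  89  97  94  91  88  85]
 [ 87  87  86  85  84  82  81  82  78  89  90  86  84  78  81  79]
 [ 87  86  87  89  94  87  80  78  74  81  82  76  79  77  78  78]
 [ 86  89  92  95  99  90  78  78  72  75  80  80  78  77  78  80]
 [ 92  96  93  88  89  81  75  83  80  76  77  76  78  77  79  78]
 [ 84  88  86  83  80  77  79  79  79  78  78  78  79  80  78  77]
 [ 81  80  82  82  77  80  79  80  78  78  80  78  78  77  77  79]
 [ 80  80  77  79  78  78  78  80  81  80  78  78  80  77  77  78]
 [ 78  77  77  77  67  57  55  53  49  71  80  78  77  78  78  79]
 [ 76  78  81  64  59  71  69  68  54  48  70  81  80  77  80  77]
 [ 78  79  71  49  63  80  82  83  78  50  61  81  78  78  78  76]]
```

>>> apply_moves --pt "-0.0015 -0.0005 0.004 0 -0.9" --pt "-0.0015 -0.0005 0.008 0 -0.9" --pt "-0.0015 -0.0005 0.011 0 -0.9" --pt "-0.0015 -0.0005 0.013 0 -0.9" --pt "-0.0015 -0.0005 0.013 0 -0.9"

```text
time_s: 14.1
ee_pos: [455.3, -44.8, 115.5]
ee_rot: [-180.0, 0.1, -1.4]
force: [0.0, 0.0, -0.8]
gripper_width: 23.2
gripper_force: 35.0
```

>>> apply_moves --pt "0 0 0.001 0 -0.9" --pt "0 0 0.002 0 -0.9" --pt "0 0 0.003 0 -0.9" --pt "0 0 0.004 0 -0.9" --pt "0 0 0.004 0 -0.9"

```text
time_s: 14.6
ee_pos: [455.8, -44.9, 112.1]
ee_rot: [-180.0, -0.0, -1.4]
force: [-0.3, 0.1, 0.8]
gripper_width: 23.6
gripper_force: 35.0
```

>>> apply_moves --pt "0 0 0.001 0 -0.9" --pt "0 0 0.002 0 -0.9" --pt "0 0 0.003 0 -0.9" --pt "0 0 0.0035 0 -0.9" --pt "0 0 0.0035 0 -0.9"

```text
time_s: 15.1
ee_pos: [455.8, -44.9, 108.5]
ee_rot: [-180.0, -0.0, -1.4]
force: [-0.1, 0.8, 2.5]
gripper_width: 23.2
gripper_force: 35.0
```

>>> apply_moves --pt "0 0 0 0 -0.9" --pt "0 0 0 0 -0.9" --pt "0 0 0 0 -0.9" --pt "0 0 0 0 -0.9" --pt "0 0 0 0 -0.9"

```text
time_s: 15.6
ee_pos: [455.7, -44.9, 108.5]
ee_rot: [-180.0, -0.0, -1.4]
force: [-0.5, -0.8, 2.0]
gripper_width: 23.2
gripper_force: 35.0
```

```bash
python3 - <<'E'
from h import *
F=[];Z=[]
for i in range(8):
    s=cams.grab_frame("scene");st=env.state();F.append(st["force"]);Z.append(st["ee_pos"])
print(np.mean(F,0),np.mean(Z,0))
cv2.imwrite("pics/s4.png",s)
cv2.imwrite("pics/c7.png",cv2.convertScaleAbs(crop(s,285,262,50,50,12),alpha=1.6))
E
```

```text
[ 0.27111004 -0.2104698   2.61087184] [455.6962258  -44.86515964 108.47000138]
```

View pics/c7.png

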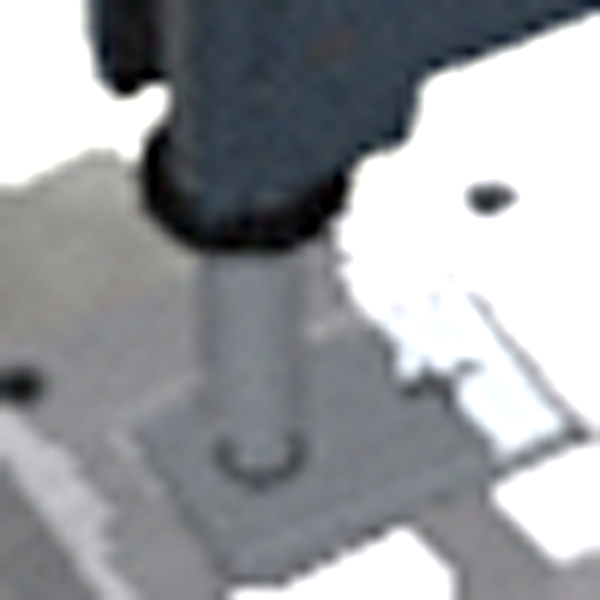

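The picture shows the upright probe with its tip at about crop (260,455), inside the ring, whose lower rim is visible and whose centre is at about (258,449). The force on the tip works out at about 3.9 N, roughly half way in. I'm handing in.

```bash
python3 -c "
from workcell import env
print(env.job_done())"
```

```text
the job is handed in; nothing more can be done
None
```

I've handed the job in: by the camera the block lies flush in the recess and the gripper holds the probe upright with its tip inside the ring, pressed in about half way at about 4 N; the judge gave no verdict.

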